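Offer up the bore-test ball to the welded pipe

ROBOT

A 7-joint arm with a two-finger parallel gripper is mounted at the origin on a cart in front of the work surface, level with it; the furniture and walls round the work are solid. World frame = base frame: x ahead of the robot, y to its left, z up, the work surface at z = 0. Lengths are in m, angles in rad, forces in N, time in s.
With the tool pointing down it reaches from about 0.425 to 0.925 m from the base axis. Payload 6.8 kg.
Tool frame: the origin (TCP) lies at the very end of the fingers, on their centre line; the grasp point (between the pads) lies 19 mm behind it; z points along the fingers, y is the line along which they close (so a half turn about z gives the same grasp; the last joint's range is limited). The gripper opens to 85 mm and grips with 20 to 120 N. Pads are 22 mm wide; open, the fingers measure 114 mm over their backs; the gripper's body (76 mm by 85 mm) begins 54 mm behind the grasp point. The pads swing forward as they close: fully open they stand 13 mm farther back than shut.
Start: joints at [-1.401, 0.477, 0.022, 1.555, -0.011, 1.109, -0.083], TCP at [0.185, 0.649, 0.231] pointing down, gripper open.
Joint ranges: [-2.96, 2.96], [-0.34, 2.1], [-1.41, 1.46], [0.24, 2.44], [-1.37, 4.51], [0.17, 1.92], [-2.96, 2.96]. Speed limits (rad/s): [2.39, 2.39, 3.14, 3.14, 3.14, 3.14, 3.14].

INTERFACE

Orientations are given as a unit quaternion [w, x, y, z].
In Python, from station import * gives the robot as it stands.
- The arm moves only by the tool jog_arm, never from a script. Its argument "moves" is one flat list of numbers, 7 for each row, row after row: the shift along the tool's x, y, z normalised to -1 to 1, where 1 is 20 mm, then the turn, a rotation vector about the tool's x, y, z normalised to -1 to 1, where 1 is 4 degrees, then the opening, from 0 (shut) to 1 (fully open). In form: [x, y, z, rx, ry, rz, claw, x, y, z, rx, ry, rz, claw, ...]. A call has exactly 8 rows; each row shifts and turns the commanded pose from where the row before left it, along the tool's axes as they then stand; what a row does not reach is not made up. A row lasts 1/12 s, in which the tool goes at most 41.7 mm and 7.16 degrees, less where a joint would pass 70% of its speed; a pose out of reach is approached as far as the arm can. A call with a number of a shift or a turn outside -1 to 1 is refused whole. A call with a gripper value outside its range is refused whole. The fingers move at their own pace and stop on an object; "grip_force" is the grip in N (left out, the last holds). Time passes only in rows, so rows that do not move let the fingers close, or fill a call up. It gives the time, the measured TCP pose, the force, the opening and the grip force at its end, in the units of the state.
- get_obs(): the state, without advancing time (a new reading comes with each control period).
- read_camera(name): name is "side" or "top" or "wrist"; returns a dict with "color" (420x560x3 uint8, blue, green, red), "fx", "fy", "cx", "cy" (pixels), "rvec" (rotation vector, rad) and "tvec" (3), from world to camera coordinates, as OpenCV has them. Camera axes: x right, y down, z forward; pixel columns grow to the right and rows downward; lengths in m; the calibration is good to about 2 mm. The wrist camera is an equidistant fisheye: a pixel r from the principal point sees the ray r / f radians off the axis. A picture is of the moment at which its call begins. There is no depth.
- hand_in(): hands the job in; it is judged then, once.
The state is a dict: "t": time; "q": joint angles; "joint_vel": joint speeds; "joint_torque": joint torques, N m; "eef_pos": TCP position; "tool_rot": TCP orientation; "contact_force": force on the tool from outside, world axes, zero at the start; "torque": the same for the moment, N m; "gripper_width": opening from 0.0 (shut) to 1.0 (fully open); "grasp_force": force on a finger pad.
Only numpy, scipy, OpenCV 4.12 (cv2) and the standard library are available. Lean on these libraries where they do the work, as an engineer would, in place of code of your own. Each camera call takes 0.05 s, during which the arm holds its last target. There are 200 camera calls.

TASK

The steel ball for the bore test lies loose in the shallow pocket of its carrying tray, under a brass spatter cap. Lift the cap off and hang it by its eye on the peg of the red magnetic stand, then pick the tray up by its black upright handle and carry it, without letting the ball leave its pocket, to the pipe standing on its flange. Finish while still holding the tray up level and still, clear of the pipe, with its lip a little way (about 2 cm) above the middle of the open pipe end so that the fitter can push the ball in; leave everything else on the table where it is.

Things in the scene. Friction and masses are not known exactly. Their poses are not given: they have to be found in the camera images.
- tray: loose aluminium tray, about 0.22 kg. Origin on its underside below the ball pocket; z up, x from handle to lip, y left. Plate 7 mm thick, x = -86 to 27, y = -34 to 34 mm, walls up to z = 15 mm at sides and rear, then a 40 mm wide spout up to the lip
- tray_handle (a point): grip point in the black upright handle: tray x = -60, y = 0, z = 62 mm. The handle is 24 mm along the tray's x and 14 mm along its y, from z = 9 to its top at z = 81 mm; grip it across its 14 mm, fingers closing along the tray's y
- tray_pocket (a point): where the ball's centre is when it lies mid-pocket: tray x = 0, y = 0, z = 19 mm. The pocket is round, 26 mm wide and 3 mm deep, flat floor at z = 4 mm: the ball can roll about 4 mm every way, and rolls out when the tray tips more than about 35 degrees or is jerked
- tray_lip (a point): middle of the front edge of the lip, on its underside: tray x = 48, y = 0, z = 0 mm
- ball_center (a point): centre of the loose steel ball, 30 mm diameter, about 0.11 kg; hidden under the cap at the start
- cap: loose brass spatter cap, about 0.12 kg, over the ball on the tray's plate: upside-down cup, 49 mm widest, 40 mm inside, 36 mm tall, 32 mm deep inside; lift it 35 mm or more straight up to clear the ball. Origin at the centre of its open bottom, z up; its x is within 0.3 rad of the tray's x at the start; front and back are alike
- cap_eye (a point): centre of the eye, a 20 mm hole along the cap's x through the flat lug on its top: cap x = 0, y = 0, z = 66 mm. The lug is 34 mm wide (along y), 6 mm thick (along x), from z = 36 to its round top at z = 83 mm. Grip it across its 34 mm (fingers closing along the cap's y): the eye stays free for the peg
- stand: fixed red magnetic stand: block 50x46x52 mm, central rod 12 mm thick up to z = 195 mm, with a 24 mm clamp block on it that bears a steel peg 8 mm thick. The peg points along the stand's -x (roughly to the robot) and slopes up 14 degrees. Origin under the block's centre, z up
- peg_root (a point): point on the peg's axis at the clamp block: stand x = -12, y = 0, z = 166 mm
- peg_tip (a point): centre of the peg's round tip: stand x = -80, y = 0, z = 183 mm. The cap may hang anywhere between root and tip; hung, its eye's centre is 6 mm below the peg's axis, e.g. at stand x = -45, z = 168 mm
- spool: fixed upright steel pipe, 42 mm outer and 36 mm inner diameter, with a weld bead half way up, standing on a round flange 140 mm in diameter and 18 mm thick. Origin under its centre, z up; the open end is at z = 140 mm
- mouth (a point): centre of the pipe's open upper end, at the height of its rim
- magnet_square: bystander to leave alone: red magnetic welding square, 80x90x17 mm, loose; origin at the centre of its underside
- soapstone: bystander to leave alone: soapstone marker with wooden holder, 11x108x12 mm, loose; origin at the centre of its underside
- nut_3: bystander to leave alone: steel hex nut, 30x34x16 mm, loose; origin at the centre of its underside
- electrode_packet: bystander to leave alone: paper packet of electrodes, 161x61x19 mm, loose; origin at the centre of its underside
- bent_bracket: bystander to leave alone: white bent sheet bracket, 40x64x26 mm, loose; origin at the centre of its underside
Not all that is in view belongs to the job. Several things have the shape of the cap; the one meant has the colours described above.

How it is judged:
On the way, in this order (a step that is already met when the one before it is completed fails the run):
1. the cap hangs by its eye on the peg, let go, with the ball still in its pocket (x of cap_eye in the frame of stand between -0.076 and -0.012 m and y of cap_eye in the frame of stand between -0.012 and 0.012 m and z of cap_eye in the frame of stand between 0.14 and 0.19 m and contact force between cap and stand above 0.2 N and contact force between cap and the arm below 0.1 N and contact force between cap and the fingers below 0.1 N and distance between ball_center and tray_pocket below 0.009 m), for 0.3 s.
2. the tray is up in the fingers, clear of the table, with the ball in its pocket (height (world z) of tray above 0.03 m and contact force between tray and the fingers above 1 N and distance between ball_center and tray_pocket below 0.009 m), for 0.2 s.
At the end, for the whole second after the job is handed in: Cap hangs free by its eye on the peg, untouched. Tray is held in the fingers, still, tilted under 7 degrees, touching neither pipe nor stand, lip middle within 18 mm sideways of the mouth's centre and 2 to 50 mm above it; ball in its pocket (centre within 9 mm of the pocket point) (all of step 1 and linear speed of cap below 0.05 m/s and angle between tray's own z axis and vertical below 0.12 rad and linear speed of tray below 0.03 m/s and contact force between tray and the fingers above 1 N and contact force between tray and spool below 0.1 N and contact force between tray and stand below 0.1 N and horizontal distance between tray_lip and mouth below 0.018 m and z of tray_lip in the frame of mouth between 0.002 and 0.05 m); the arm keeps its last pose, push and grip.
It fails at once if the ball leaves its pocket (distance between ball_center and tray_pocket above 0.013 m).
It fails at once if a bystander is moved by more than 25 mm (distance of any of magnet_square, soapstone, nut_3, electrode_packet, bent_bracket from where it was at the start of the episode above 0.025 m).
It also fails if it takes over 66 s, if anything falls off the work surface, if the arm or the gripper's body presses on something with over 40 N, if the wrist force passes 120 N, or if a joint passes its speed limit or range.

## Working session

There is one attempt and no reset: what is moved stays moved. The work goes in short steps, Python scripts to look and compute and a tool call to move; the robot and the scene stay as the last step left them, time stands still between calls to the robot, and variables do not carry over. Pictures are saved under pics/ and viewed, at most 10 in all, crops included, and the job is handed in when it is done.

Besides the shell and the picture viewer there is one more tool, called in YAML: its name, and indented under it one key for each argument. jog_arm: Moves the arm, as the interface text tells. Scaled input: -1 to 1 covers 20 mm each way for a shift and 4 degrees each way for a turn. Its arguments: {"type":"object","properties":{"moves":{"type":"array"},"grip_force":{"type":"number"}},"required":["moves"]}

```bash
mkdir -p pics; cat > h.py <<'E'
from station import *
import numpy as np, cv2, pickle
from scipy.spatial.transform import Rotation as R
def snap(n,tag):
    c=read_camera(n); pickle.dump(c,open(f'pics/{tag}.pkl','wb')); cv2.imwrite(f'pics/{tag}.png',c['color']); return c
def ld(tag): return pickle.load(open(f'pics/{tag}.pkl','rb'))
def cam(c):
    K=np.array([[c['fx'],0,c['cx']],[0,c['fy'],c['cy']],[0,0,1.]]); return K,cv2.Rodrigues(np.array(c['rvec'],float))[0],np.array(c['tvec'],float).ravel()
def ray(c,u,v):
    K,Rm,t=cam(c); d=Rm.T@np.linalg.solve(K,[u,v,1.]); return -Rm.T@t,d
def atz(c,u,v,z):
    o,d=ray(c,u,v); return (o+d*(z-o[2])/d[2]).round(4)
def proj(c,p):
    K,Rm,t=cam(c); q=(K@(Rm@np.atleast_2d(p).T+t[:,None])).T; return (q[:,:2]/q[:,2:]).round(1)
def tri(c1,p1,c2,p2):
    o1,d1=ray(c1,*p1);o2,d2=ray(c2,*p2)
    s=np.linalg.lstsq(np.c_[d1,-d2],o2-o1,rcond=None)[0]; a=o1+d1*s[0];b=o2+d2*s[1]
    return ((a+b)/2).round(4), np.linalg.norm(a-b).round(4)
E
python3 - <<'E'
from h import *
print(get_obs())
a=snap('top','t0');b=snap('side','s0')
for c in(a,b): K,Rm,t=cam(c); print(K[0,0],(-Rm.T@t).round(3),Rm[2].round(3))
for n in('t0','s0'): cv2.imwrite(f'pics/{n}b.png',cv2.resize(cv2.imread(f'pics/{n}.png'),(800,600),interpolation=cv2.INTER_CUBIC))
E
```

```text
{'t': 0.0, 'q': array([-1.40108758,  0.47778992,  0.02234355,  1.55646702, -0.01149885,
        1.1092997 , -0.08311429]), 'joint_vel': array([-0.0002455 ,  0.00056045,  0.00054564,  0.003139  , -0.0010176 ,
       -0.0007067 ,  0.00068636]), 'joint_torque': array([ 2.29228517e-04, -5.96456087e+01,  1.60744652e+00, -2.81204742e+01,
        1.23697377e-02,  9.48821398e-03,  2.45704325e-05]), 'eef_pos': array([0.1849712 , 0.64853711, 0.23032605]), 'tool_rot': array([-5.77546837e-05,  1.38455953e-01,  9.90368167e-01, -9.16048448e-04]), 'contact_force': array([-0.2836953 , -0.21863073, -0.06034396]), 'torque': array([-0.04466001, -0.01063681, -0.00429047]), 'grasp_force': 0.0, 'gripper_width': 1.001972327943559}
401.31181216219704 [0.332 0.125 1.066] [ 0.212 -0.003 -0.977]
486.1842383799384 [ 0.974 -0.57   0.864] [-0.391  0.62  -0.68 ]
```

View pics/t0b.png

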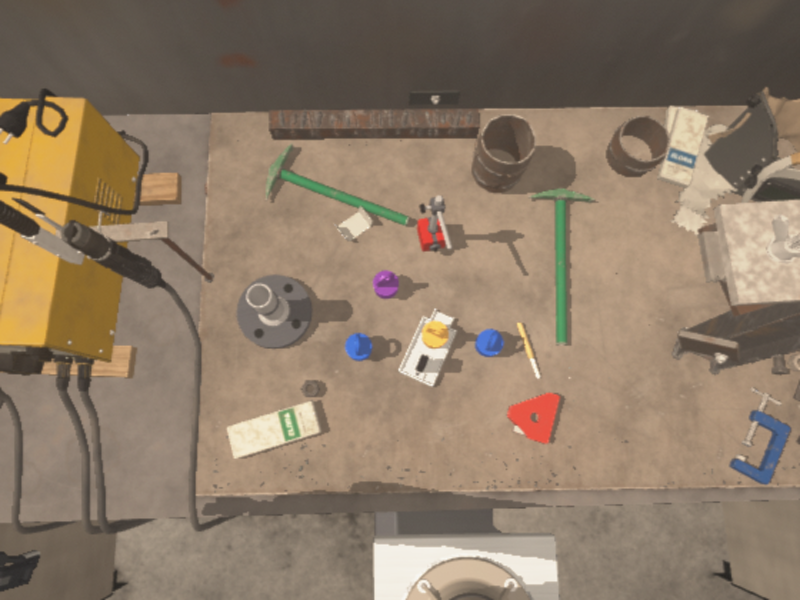

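View pics/s0b.png

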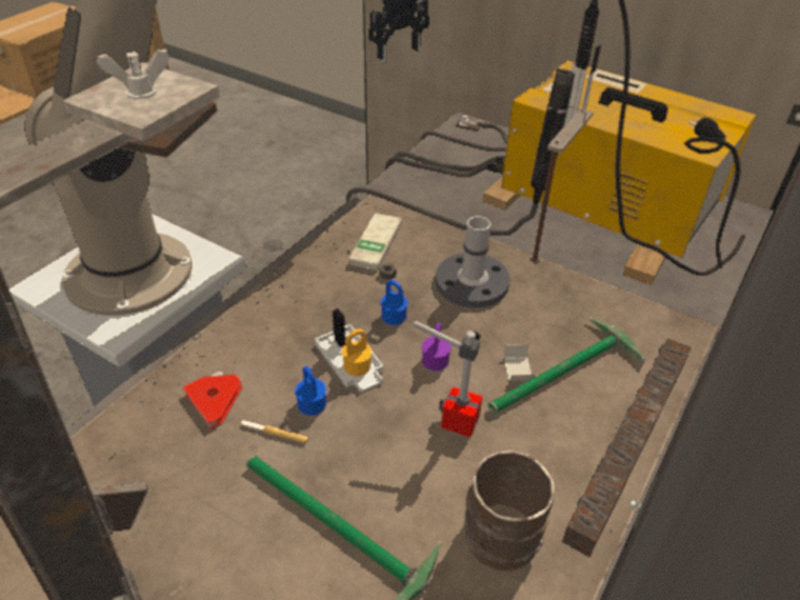

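The top view shows four cap-shaped things (800x600 pixels): yellow-brass on the tray (435,333), blue (360,347), blue (490,342) and purple (386,284). The yellow one on the white tray with the black handle (421,363) is the brass cap. The stand is at (432,235) with its peg going to (450,247), and the pipe mouth is at (262,294). Next I'll take enlarged crops.

```bash
python3 - <<'E'
from h import *
t=ld('t0')['color'];s=ld('s0')['color']
# top crop x 272..342,y 128..273 ; side crop x 215..345,y 215..305
rs=lambda i,f:cv2.resize(i,None,fx=f,fy=f,interpolation=cv2.INTER_CUBIC)
A=rs(t[205:275,272:347],5); B=rs(t[125:185,280:330],5); C=rs(s[220:280,215:275],7)[:, :]; D=rs(s[220:290,285:345],5)
im=np.zeros((600,800,3),np.uint8)
def put(i,x,y): h,w=min(i.shape[0],600-y),min(i.shape[1],800-x); im[y:y+h,x:x+w]=i[:h,:w]
put(A,0,0)           # top: u=272+x/5, v=205+y/5
put(rs(s[220:280,215:275],6.5),400,0) # side: u=215+(x-400)/6.5, v=220+y/6.5
put(rs(t[130:180,285:325],4.8),0,360)  # top: u=285+x/4.8, v=130+(y-360)/4.8
put(rs(s[222:272,285:340],4.0),400,395) # side u=285+(x-400)/4, v=222+(y-395)/4
put(rs(t[195:245,165:205],4.8),200,360) # top pipe u=165+(x-200)/4.8, v=195+(y-360)/4.8
put(rs(s[148:198,320:360],4.0),630,395) # side pipe u=320+(x-630)/4, v=148+(y-395)/4
cv2.imwrite('pics/m0.png',im)
E
```

```text
(no output)
```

View pics/m0.png

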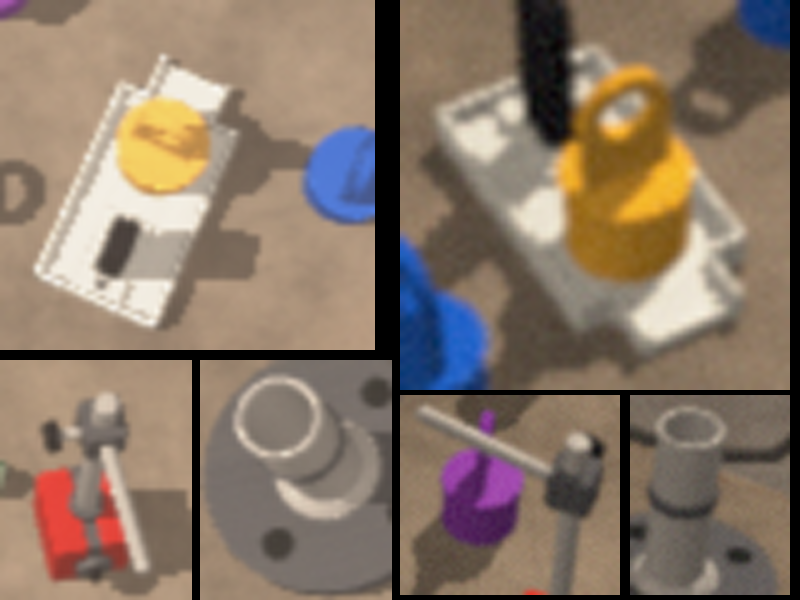

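The crops confirm the yellow-brass cap on the white tray: eye at about (628,110) in the side crop, lug base corners at about (583,165) and (667,150). The peg runs from tip (140,570) to root (108,450) in the top crop and from (425,412) to (550,472) in the side crop. The pipe mouth is at (279,418) and (691,430).

```bash
python3 - <<'E'
from h import *
from scipy.optimize import least_squares
t=ld('t0');s=ld('s0')
A=lambda x,y:(272+x/5-.4,205+y/5-.4); S=lambda x,y:(215+(x-400)/6.5-.42,220+y/6.5-.42)
P=lambda x,y:(285+x/4.8-.4,130+(y-360)/4.8-.4); Q=lambda x,y:(285+(x-400)/4-.38,222+(y-395)/4-.38)
M=lambda x,y:(165+(x-200)/4.8-.4,195+(y-360)/4.8-.4); N=lambda x,y:(320+(x-630)/4-.38,148+(y-395)/4-.38)
tip=tri(t,P(140,570),s,Q(425,412)); root=tri(t,P(110,452),s,Q(550,474)); print('tip',tip,'root',root, 'tip@.183',atz(t,*P(140,570),.183),atz(s,*Q(425,412),.183))
print('mouth',tri(t,M(279,418),s,N(691,430)),atz(t,*M(279,418),.14),atz(s,*N(691,430),.14))
# tray: points
obs=[(t,A(38,272),(-86,34,15)),(t,A(155,328),(-86,-34,15)),(t,A(120,82),(27,34,15)),(t,A(239,130),(27,-34,15)),
 (s,S(435,110),(-86,-34,15)),(s,S(597,47),(-86,34,15)),(s,S(745,232),(27,34,15)),(s,S(588,315),(27,-34,11)),(s,S(645,355),(48,-20,2)),(s,S(742,292),(48,20,7))]
def tr(p,pt): c,n=np.cos(p[2]),np.sin(p[2]); x,y,z=np.array(pt)/1000; return np.array([p[0]+c*x-n*y,p[1]+n*x+c*y,z])
f=lambda p:np.concatenate([proj(c,tr(p,q))[0]-uv for c,uv,q in obs])
x0=atz(t,*A(150,180),.01)
r=least_squares(f,[x0[0],x0[1],-.4],x_scale=[.01,.01,.1],diff_step=1e-3); print('tray',r.x.round(4)); print(r.fun.reshape(-1,2).round(1).tolist())
print('handle grip',tr(r.x,(-60,0,62)),'pocket',tr(r.x,(0,0,19)))
print('handletop proj',[(proj(t,tr(r.x,(a,0,81)))[0]-[271.6,204.6])*5 for a in(-72,-48)])
print('eye side@.073',atz(s,*S(628,110),.073),'disc top@.043 (t)',atz(t,*A(164,145),.043))
for yaw in(-.3,-.15,0,.15,.3):
    p=[*tr(r.x,(0,0,0))[:2],r.x[2]+yaw]
    print(yaw,'lug base/side',[((proj(s,tr(p,(0,b,z)))[0]-S(400,0))*6.5+[400,0]).round().tolist() for b,z in((17,43),(-17,43),(17,73),(-17,73),(0,73),(0,90))],
      'top',[((proj(t,tr(p,(0,b,z)))[0]-A(0,0))*5).round().tolist() for b,z in((17,73),(-17,73),(0,90))])
E
```

```text
tip (array([0.6206, 0.0293, 0.1828]), np.float64(0.0021)) root (array([0.6873, 0.0404, 0.1672]), np.float64(0.0026)) tip@.183 [0.6197 0.0286 0.183 ] [0.6215 0.0299 0.183 ]
mouth (array([0.5565, 0.3425, 0.1381]), np.float64(0.0012)) [0.5556 0.3416 0.14  ] [0.5579 0.3407 0.14  ]
tray [ 0.504   0.045  -0.4205]
[[-0.7, 0.7], [-0.1, -0.1], [-0.5, -0.2], [-0.7, 0.1], [-0.2, 0.3], [-0.7, -0.3], [0.4, -0.1], [-0.6, -0.0], [0.6, -0.1], [0.5, 1.1]]
handle grip [0.44921227 0.06946194 0.062     ] pocket [0.50398464 0.04496729 0.019     ]
handletop proj [array([110.5, 263. ]), array([129.5, 218.5])]
eye side@.073 [0.5053 0.0453 0.073 ] disc top@.043 (t) [0.5029 0.0434 0.043 ]
-0.3 lug base/side [[673.0, 159.0], [580.0, 177.0], [672.0, 100.0], [576.0, 118.0], [624.0, 109.0], [623.0, 75.0]] top [[139.0, 112.0], [191.0, 155.0], [168.0, 127.0]]
-0.15 lug base/side [[671.0, 154.0], [581.0, 182.0], [669.0, 96.0], [579.0, 123.0], [624.0, 109.0], [623.0, 75.0]] top [[136.0, 115.0], [194.0, 150.0], [168.0, 127.0]]
0 lug base/side [[668.0, 150.0], [585.0, 187.0], [666.0, 90.0], [581.0, 128.0], [624.0, 109.0], [623.0, 75.0]] top [[134.0, 120.0], [196.0, 146.0], [168.0, 127.0]]
0.15 lug base/side [[663.0, 146.0], [589.0, 191.0], [662.0, 87.0], [586.0, 132.0], [624.0, 109.0], [623.0, 75.0]] top [[132.0, 125.0], [198.0, 142.0], [168.0, 127.0]]
0.3 lug base/side [[659.0, 142.0], [594.0, 194.0], [657.0, 83.0], [591.0, 135.0], [624.0, 109.0], [623.0, 75.0]] top [[131.0, 130.0], [199.0, 137.0], [168.0, 127.0]]
```

```bash
cat >> h.py <<'E'
def rel(target,yaw=None):
    """tool-frame shift (units of 20 mm) and turn (units of 4 deg) to TCP target; yaw = direction (rad) of -tool x in world"""
    o=get_obs(); q=o['tool_rot']; Rt=R.from_quat([q[1],q[2],q[3],q[0]])
    print('tcp',o['eef_pos'].round(4),'t',round(o['t'],2),'w',round(o['gripper_width'],3),'F',o['contact_force'].round(1))
    if yaw is not None:
        G=R.from_matrix(np.array([[-np.cos(yaw),np.sin(yaw),0],[-np.sin(yaw),-np.cos(yaw),0],[0,0,1]]).T if 0 else np.c_[[-np.cos(yaw),-np.sin(yaw),0],[-np.sin(yaw),np.cos(yaw),0],[0,0,-1]])
        print('turn',((Rt.inv()*G).as_rotvec(degrees=True)/4).round(3)); Rt2=G
    else: Rt2=Rt
    d=np.array(target)-o['eef_pos']
    print('shift now-axes',(Rt.inv().apply(d)/.02).round(3),'after-turn axes',(Rt2.inv().apply(d)/.02).round(3))
E
python3 - <<'E'
from h import *
rel([.504,.045,.20],-.4205)
t=ld('t0')
for n,u,v,z in(('blueR',490,342,.036),('blueL',360,347,.036),('purp',386,284,.036),('nut',312,388,.016)): print(n,atz(t,u*.7,v*.7,z))
E
```

```text
tcp [0.1849 0.6486 0.2304] t 0.1 w 1.008 F [ 0.4 -0.4  0.5]
turn [-0.024  0.003  2.045]
shift now-axes [-23.616 -24.646   1.564] after-turn axes [-26.883 -21.038   1.52 ]
blueR [ 0.4874 -0.0567  0.036 ]
blueL [0.4817 0.1791 0.036 ]
purp [0.5987 0.1306 0.036 ]
nut [0.4107 0.2677 0.016 ]
```

jog_arm:
  moves: [0,0,0,0,0,1,0.65,0,0,0,0,0,1,0.65,-0.5,-0.4,0,0,0,0,0.65,-1,-0.8,0,0,0,0,0.65,-1,-0.8,0,0,0,0,0.65,-1,-0.8,0,0,0,0,0.65,-1,-0.8,0,0,0,0,0.65,-1,-0.8,0,0,0,0,0.65]

```text
t: 0.77
eef_pos: [0.2508, 0.5217, 0.231]
tool_rot: [0.0, 0.206, 0.978, -0.0]
contact_force: [0.7, 0.2, -0.4]
gripper_width: 0.649
grasp_force: 0.0
```

jog_arm:
  moves: [-1,-0.8,0,0,0,0,0.65,-1,-0.8,0,0,0,0,0.65,-1,-0.8,0,0,0,0,0.65,-1,-0.8,0,0,0,0,0.65,-1,-0.8,0,0,0,0,0.65,-1,-0.8,0,0,0,0,0.65,-1,-0.8,0,0,0,0,0.65,-1,-0.8,0,0,0,0,0.65]

```text
t: 1.43
eef_pos: [0.3447, 0.3398, 0.2311]
tool_rot: [-0.0, 0.206, 0.978, -0.0]
contact_force: [-0.0, 0.2, 0.1]
gripper_width: 0.651
grasp_force: 0.0
```

jog_arm:
  moves: [-1,-0.8,0,0,0,0,0.65,-1,-0.8,0,0,0,0,0.65,-1,-0.8,0,0,0,0,0.65,-1,-0.8,0,0,0,0,0.65,-1,-0.8,0,0,0,0,0.65,-1,-0.8,0,0,0,0,0.65,-1,-0.7,0,0,0,0,0.65,-1,-0.7,0,0,0,0,0.65]

```text
t: 2.1
eef_pos: [0.4401, 0.1617, 0.2311]
tool_rot: [-0.0, 0.206, 0.978, -0.0]
contact_force: [-0.1, 0.3, -0.7]
gripper_width: 0.653
grasp_force: 0.0
```

jog_arm:
  moves: [-1,-0.8,0.4,0,0,0,0.65,-1,-0.8,0.4,0,0,0,0.65,-1,-0.7,0.4,0,0,0,0.65,-0.9,-0.5,0.3,0,0,0,0.65,-0.5,-0.3,0,0,0,0,0.65,0,0,0,0,0,0,0.65,0,0,0,0,0,0,0.65,0,0,0,0,0,0,0.65]

```text
t: 2.77
eef_pos: [0.4949, 0.0722, 0.2013]
tool_rot: [-0.0, 0.206, 0.978, 0.0]
contact_force: [0.3, 0.7, -0.2]
gripper_width: 0.65
grasp_force: 0.0
```

```bash
python3 - <<'E'
from h import *
rel([.504,.045,.048],-.4205)
c=snap('wrist','w1'); print({k:c[k] for k in c if k!='color'})
s=snap('side','s1')['color']
rs=lambda i,f:cv2.resize(i,None,fx=f,fy=f,interpolation=cv2.INTER_CUBIC)
im=np.zeros((600,800,3),np.uint8); w=c['color']; im[:420,:560]=w
im[180:600,400:800]=rs(s[215:285,210:280],6)[:, :400]
cv2.imwrite('pics/m1.png',im)
E
```

```text
tcp [0.4949 0.0722 0.2013] t 2.77 w 0.65 F [ 0.3  0.7 -0.2]
turn [ 0.004 -0.01   0.066]
shift now-axes [-0.973 -1.063  7.663] after-turn axes [-0.972 -1.056  7.663]
{'fx': 325.19226210127806, 'fy': 325.19226210127806, 'cx': 277.03209702020695, 'cy': 208.53488713884852, 'rvec': array([-2.43533345, -1.58663592, -0.21672784]), 'tvec': array([-0.26567445, -0.43614103,  0.23610711])}
```

View pics/m1.png

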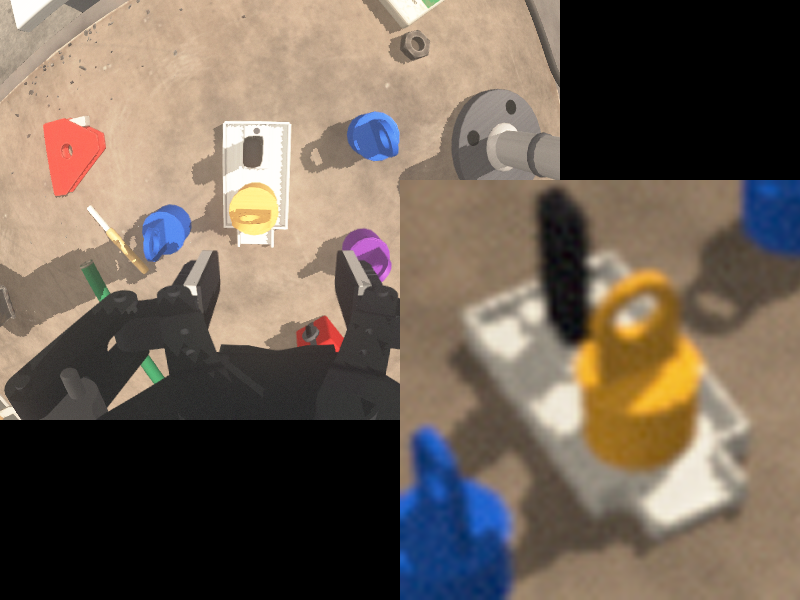

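```bash
cat >> h.py <<'E'
def fproj(c,P):
    K,_,_=cam(c); return cv2.fisheye.projectPoints(np.array(P,float).reshape(-1,1,3),np.array(c['rvec'],float),np.array(c['tvec'],float),K,np.zeros(4))[0].reshape(-1,2)
E
python3 - <<'E'
from h import *
c=ld('w1'); f=8;u0,v0=220,178
im=cv2.resize(c['color'][v0:v0+75,u0:u0+75],None,fx=f,fy=f,interpolation=cv2.INTER_CUBIC)
cv2.imwrite('pics/w1z.png',im)
pt=lambda x,y,z,yaw:[.504+np.cos(yaw)*x-np.sin(yaw)*y,.045+np.sin(yaw)*x+np.cos(yaw)*y,z]
for d in(-.3,-.15,0,.15,.3):
    P=fproj(c,[pt(x,y,z,d-.4205) for x,y,z in((-.003,.017,.073),(-.003,-.017,.073),(-.003,0,.09),(0,0,.073))]); print(d,((P-[u0,v0]+.5)*f-.5).round().tolist())
P=fproj(c,[pt(x,y,z,-.4205) for x,y,z in((-.048,.007,.081),(-.048,-.007,.081),(.048,.02,.007),(.048,-.02,.007))]); print(P.round(1).tolist())
E
```

```text
-0.3 [[426.0, 359.0], [128.0, 270.0], [266.0, 363.0], [269.0, 340.0]]
-0.15 [[427.0, 337.0], [120.0, 291.0], [262.0, 362.0], [269.0, 340.0]]
0 [[424.0, 314.0], [115.0, 313.0], [257.0, 362.0], [269.0, 340.0]]
0.15 [[419.0, 292.0], [113.0, 335.0], [253.0, 362.0], [269.0, 340.0]]
0.3 [[409.0, 271.0], [115.0, 357.0], [249.0, 363.0], [269.0, 340.0]]
[[260.3, 166.9], [243.3, 166.9], [276.0, 243.3], [240.3, 243.0]]
```

View pics/w1z.png

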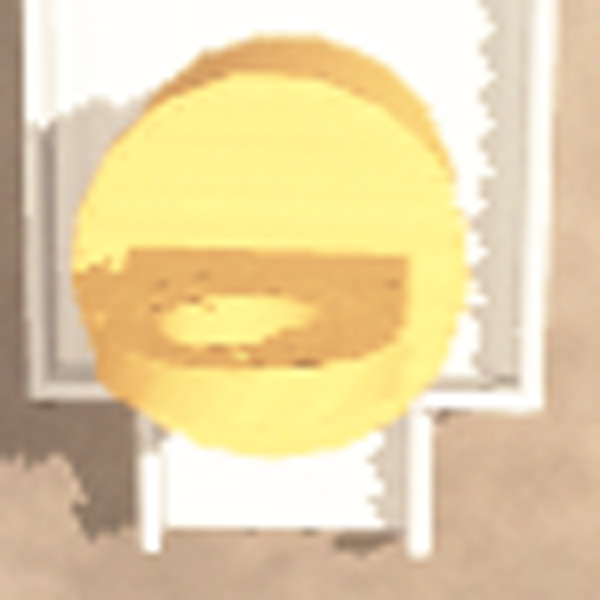

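The lug's base edge runs from (128,248) to (410,258) in the crop, so the cap's yaw is about -0.45 rad, and its position matches the prediction. I'm going down to grip it.

jog_arm:
  moves: [-0.5,-0.5,0,0,0,0.5,0.65,-0.47,-0.56,0,0,0,0,0.65,0,0,1,0,0,0,0.65,0,0,1,0,0,0,0.65,0,0,1,0,0,0,0.65,0,0,1,0,0,0,0.65,0,0,0.5,0,0,0,0.65,0,0,0,0,0,0,0.65]

```text
t: 3.53
eef_pos: [0.5029, 0.0438, 0.1095]
tool_rot: [-0.002, 0.224, 0.974, -0.001]
contact_force: [0.7, -0.3, 0.6]
gripper_width: 0.65
grasp_force: 0.0
```

```bash
python3 -c "
from h import *
rel([.504,.045,.048],-.45)"
```

```text
tcp [0.5029 0.0438 0.1095] t 3.53 w 0.65 F [ 0.7 -0.3  0.6]
turn [-0.039 -0.04  -0.04 ]
shift now-axes [-0.033  0.087  3.076] after-turn axes [-0.024  0.079  3.076]
```

jog_arm:
  moves: [0,0.08,0.5,0,0,0,0.65,0,0,0.8,0,0,0,0.65,0,0,0.8,0,0,0,0.65,0,0,0.5,0,0,0,0.65,0,0,0.3,0,0,0,0.65,0,0,0.15,0,0,0,0.65,0,0,0,0,0,0,0.65,0,0,0,0,0,0,0.65]
  grip_force: 50

```text
t: 4.2
eef_pos: [0.5055, 0.0457, 0.0508]
tool_rot: [0.0, 0.224, 0.975, 0.0]
contact_force: [0.1, -0.3, -0.0]
gripper_width: 0.647
grasp_force: 0.0
```

jog_arm:
  moves: [0,0,0,0,0,0,0.55,0,0,0,0,0,0,0.5,0,0,0,0,0,0,0.45,0,0,0,0,0,0,0.4,0,0,0,0,0,0,0.3,0,0,0,0,0,0,0.2,0,0,0,0,0,0,0.2,0,0,0,0,0,0,0.2]

```text
t: 4.87
eef_pos: [0.5051, 0.0451, 0.0507]
tool_rot: [0.0, 0.225, 0.974, -0.0]
contact_force: [-1.8, -2.3, 6.7]
gripper_width: 0.385
grasp_force: 48.6
```

```bash
python3 -c "
from h import *
rel([.504,.045,.048],-.45)
print(get_obs()['grasp_force'])"
```

```text
tcp [0.5051 0.0451 0.0507] t 4.87 w 0.385 F [-1.8 -2.3  6.7]
turn [-0.002  0.004 -0.043]
shift now-axes [ 0.047 -0.03   0.134] after-turn axes [ 0.047 -0.029  0.134]
48.591789454221725
```

jog_arm:
  moves: [0,0,-0.2,0,0,0,0.2,0,0,-0.5,0,0,0,0.2,0,0,-1,0,0,0,0.2,0,0,-1,0,0,0,0.2,0,0,-1,0,0,0,0.2,0,0,-1,0,0,0,0.2,0,0,-1,0,0,-0.5,0.2,0,0,-0.3,0,0,-0.5,0.2]

```text
t: 5.53
eef_pos: [0.5065, 0.0461, 0.1737]
tool_rot: [0.002, 0.189, 0.982, 0.001]
contact_force: [0.5, -0.7, -2.3]
gripper_width: 0.386
grasp_force: 49.3
```

jog_arm:
  moves: [0,0,0,0,0,-1,0.2,0,0,0,0,0,-1,0.2,0,0,0,0,0,-1,0.2,0,0,0,0,0,-1,0.2,0,0,0,0,0,-1,0.2,0,0,0,0,0,-1,0.2,0,0,0,0,0,-1,0.2,0,0,0,0,0,-0.7,0.2]

```text
t: 6.2
eef_pos: [0.5049, 0.0459, 0.1709]
tool_rot: [0.0, -0.079, 0.997, 0.0]
contact_force: [-0.2, -0.9, -1.6]
gripper_width: 0.385
grasp_force: 49.2
```

```bash
python3 - <<'E'
from h import *
rel([.596,.0252,.161],.165); print(get_obs()['grasp_force'])
s=snap('side','s2')['color'];t=snap('top','t2')['color']
rs=lambda i,f:cv2.resize(i,None,fx=f,fy=f,interpolation=cv2.INTER_CUBIC)
im=np.zeros((600,800,3),np.uint8); im[:400,:400]=rs(s[180:280,210:310],4)  # u=210+x/4
im[:600,400:]=rs(t[125:275,265:365],4)
cv2.imwrite('pics/m2.png',im)
E
```

```text
tcp [0.5049 0.0459 0.1709] t 6.2 w 0.385 F [-0.2 -0.9 -1.6]
turn [ 0.003  0.005 -0.089]
shift now-axes [-4.335 -1.744  0.497] after-turn axes [-4.324 -1.771  0.496]
49.229024508967996
```

View pics/m2.png

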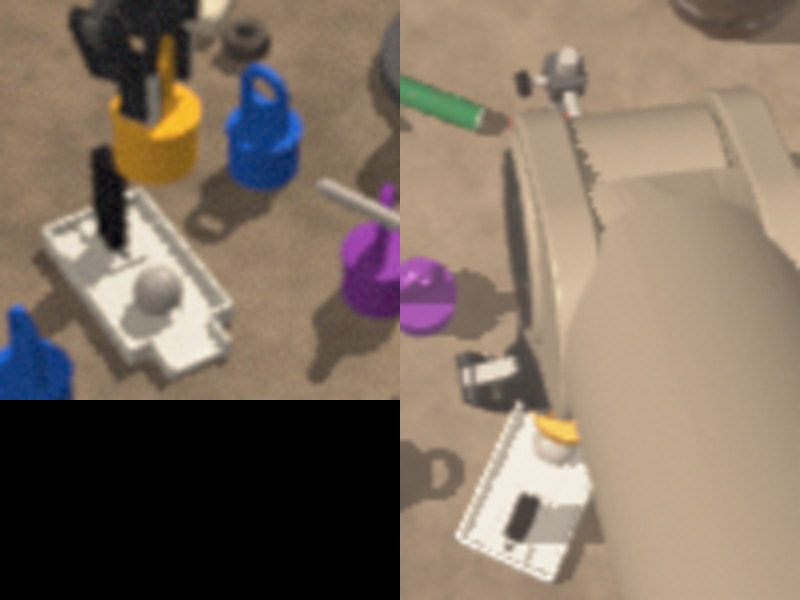

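The side crop shows the cap held in the fingers and the ball still in its pocket at (158,290). Next I move to the point just short of the peg tip.

jog_arm:
  moves: [-0.3,-0.3,0,0,0,-0.09,0.2,-0.7,-0.5,0,0,0,0,0.2,-0.9,-0.5,0.2,0,0,0,0.2,-0.9,-0.35,0.2,0,0,0,0.2,-0.8,-0.12,0.1,0,0,0,0.2,-0.5,0,0,0,0,0,0.2,-0.23,0,0,0,0,0,0.2,0,0,0,0,0,0,0.2]

```text
t: 6.97
eef_pos: [0.5969, 0.0251, 0.1603]
tool_rot: [0.0, -0.081, 0.997, -0.0]
contact_force: [0.5, 0.5, -1.8]
gripper_width: 0.386
grasp_force: 49.2
```

```bash
python3 - <<'E'
from h import *
rel([.596,.0252,.161],.165)
s=snap('side','s3')['color'];c=snap('wrist','w3')
rs=lambda i,f:cv2.resize(i,None,fx=f,fy=f,interpolation=cv2.INTER_CUBIC)
im=np.zeros((600,800,3),np.uint8); im[:480,:480]=rs(s[190:270,270:350],6)  # u=270+x/6,v=190+y/6
im[300:600,480:]=rs(c['color'][200:350,200:360],2)
cv2.imwrite('pics/m3.png',im)
o=get_obs()['eef_pos']; S=ld('s3')
print('eye pred',(proj(S,[o+[0,0,.0223]])[0]-[270,190]+.42)*6,'tip',(proj(S,[[.6206,.0293,.183]])[0]-[270,190]+.42)*6)
E
```

```text
tcp [0.5969 0.0251 0.1603] t 6.97 w 0.386 F [ 0.5  0.5 -1.8]
turn [-0.001  0.004 -0.051]
shift now-axes [ 0.042  0.013 -0.034] after-turn axes [ 0.042  0.013 -0.034]
eye pred [ 54.12 196.92] tip [124.32 217.92]
```

View pics/m3.png

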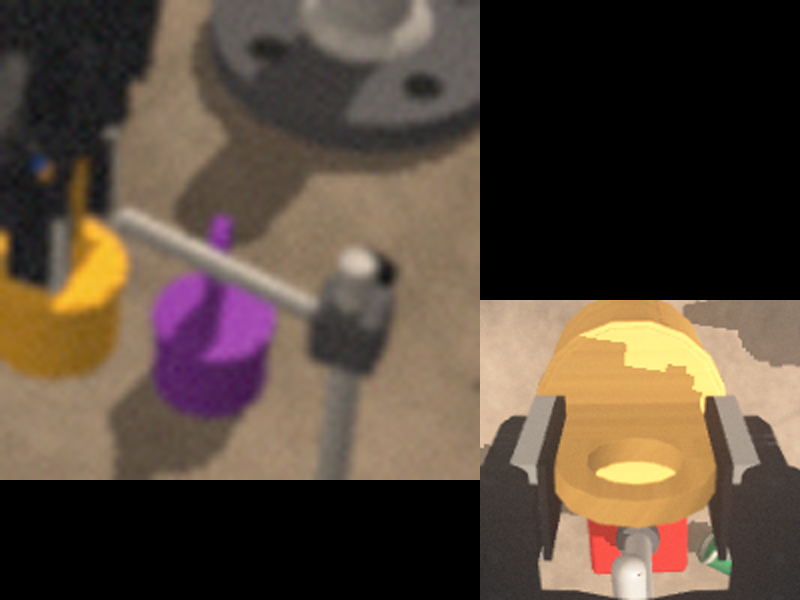

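The wrist crop shows the eye at (636,466) and the peg tip at about (630,575), nearly in line. I'll compare these with the prediction.

```bash
python3 - <<'E'
from h import *
c=ld('w3'); o=get_obs()['eef_pos']
u=np.array([.986,.164,0]); n=np.array([-.164,.986,0]); tip=np.array([.6206,.0293,.183])
f=lambda p:((fproj(c,[p])[0]-[200,200]+.25)*2+[480,300]).round(1)
print('eye',f(o+[0,0,.0223]),'rim l/r',f(o+[0,0,.0223]+.01*n),f(o+[0,0,.0223]-.01*n))
print('tip',f(tip),f(tip+.004*n),f(tip-.004*n),'root',f([.6873,.0404,.166]),'up',f(tip+[0,0,.004]))
print('stand block top corners',[f(tip-[0,0,.131]+(.08+a)*u+b*n) for a,b in((-.025,.023),(-.025,-.023))])
rr=o+[0,0,.0223]-tip; print('eye in tip frame',rr@u,rr@n,rr[2])
E
```

```text
eye [639.4 468.4] rim l/r [686.9 467.9] [591.9 468.3]
tip [640.6 565.5] [658.2 565.4] [623.  565.6] root [639.8 700.5] up [640.8 576.2]
stand block top corners [array([689.9, 484.6]), array([586.2, 485. ])]
eye in tip frame -0.02550657566914023 -0.00027437510441465085 -0.0004093543779538078
```

jog_arm:
  moves: [-0.2,-0.06,0,0,0,0,0.2,-0.4,0,0,0,0,0,0.2,-0.5,0,0,0,0,0,0.2,-0.4,0,0.08,0,0,0,0.2,-0.4,0,0.1,0,0,0,0.2,-0.4,0,0.1,0,0,0,0.2,-0.3,0,0.08,0,0,0,0.2,-0.15,0,0.04,0,0,0,0.2]

```text
t: 7.73
eef_pos: [0.6514, 0.0325, 0.1517]
tool_rot: [-0.0, -0.081, 0.997, -0.0]
contact_force: [-0.2, 0.4, -1.7]
gripper_width: 0.385
grasp_force: 49.2
```

```bash
python3 - <<'E'
from h import *
u=np.array([.986,.164,0]); n=np.array([-.164,.986,0]); tip=np.array([.6206,.0293,.183])
rel(tip+.03*u-.001*n+[0,0,-.030*.25-.0065-.0223])
s=snap('side','s4')['color'];c=snap('wrist','w4')
rs=lambda i,f:cv2.resize(i,None,fx=f,fy=f,interpolation=cv2.INTER_CUBIC)
im=np.zeros((600,800,3),np.uint8); im[:480,:480]=rs(s[190:270,270:350],6)
im[300:600,480:]=rs(c['color'][200:350,200:360],2)
cv2.imwrite('pics/m4.png',im)
E
```

```text
tcp [0.6514 0.0325 0.1517] t 7.73 w 0.385 F [-0.2  0.4 -1.7]
shift now-axes [0.047 0.043 0.248] after-turn axes [0.047 0.043 0.248]
```

View pics/m4.png

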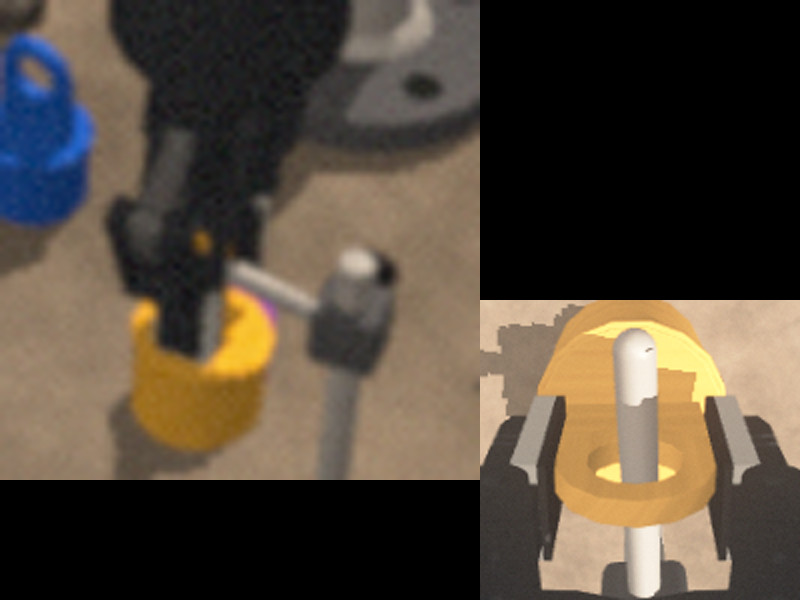

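The wrist crop shows the peg passing through the middle of the eye. I'll lower the cap until the eye bears on the peg.

jog_arm:
  moves: [0,0,0.05,0,0,0,0.2,0,0,0.05,0,0,0,0.2,0,0,0.05,0,0,0,0.2,0,0,0.05,0,0,0,0.2,0,0,0.04,0,0,0,0.2,0,0,0,0,0,0,0.2,0,0,0,0,0,0,0.2,0,0,0,0,0,0,0.2]

```text
t: 8.5
eef_pos: [0.6506, 0.0323, 0.1476]
tool_rot: [0.0, -0.081, 0.997, 0.0]
contact_force: [-0.2, 0.1, -0.7]
gripper_width: 0.384
grasp_force: 49.4
```

jog_arm:
  moves: [0,0,0.04,0,0,0,0.2,0,0,0.03,0,0,0,0.2,0,0,0,0,0,0,0.2,0,0,0,0,0,0,0.2,0,0,0,0,0,0,0.2,0,0,0,0,0,0,0.2,0,0,0,0,0,0,0.2,0,0,0,0,0,0,0.2]

```text
t: 9.17
eef_pos: [0.6508, 0.0323, 0.147]
tool_rot: [0.0, -0.081, 0.997, 0.0]
contact_force: [-2.5, -0.1, 5.3]
gripper_width: 0.385
grasp_force: 50.0
```

Contact. Now I open slowly.

jog_arm:
  moves: [0,0,0,0,0,0,0.4,0,0,0,0,0,0,0.42,0,0,0,0,0,0,0.45,0,0,0,0,0,0,0.5,0,0,0,0,0,0,0.55,0,0,0,0,0,0,0.6,0,0,0,0,0,0,0.65,0,0,0,0,0,0,0.7]

```text
t: 9.83
eef_pos: [0.6506, 0.0322, 0.146]
tool_rot: [-0.0, -0.081, 0.997, -0.0]
contact_force: [-0.1, 0.9, -0.5]
gripper_width: 0.697
grasp_force: 0.0
```

jog_arm:
  moves: [0,0,0,0,0,0,0.8,0,0,0,0,0,0,0.8,0,0,0,0,0,0,0.8,0,0,0,0,0,0,0.8,0,0,0,0,0,0,0.8,0,0,0,0,0,0,0.8,0,0,0,0,0,0,0.8,0,0,0,0,0,0,0.8]

```text
t: 10.5
eef_pos: [0.6506, 0.0323, 0.1461]
tool_rot: [-0.0, -0.081, 0.997, 0.0]
contact_force: [-0.3, 0.5, -0.5]
gripper_width: 0.798
grasp_force: 0.0
```

```bash
python3 - <<'E'
from h import *
u=np.array([.986,.164,0])
rel([.6508,.0323,.26],.165)
s=snap('side','s5')['color'];c=snap('wrist','w5')
rs=lambda i,f:cv2.resize(i,None,fx=f,fy=f,interpolation=cv2.INTER_CUBIC)
im=np.zeros((600,800,3),np.uint8); im[:480,:480]=rs(s[190:270,270:350],6)
im[300:600,480:]=rs(c['color'][200:350,200:360],2)
cv2.imwrite('pics/m5.png',im)
E
```

```text
tcp [0.6506 0.0323 0.1461] t 10.5 w 0.798 F [-0.3  0.5 -0.5]
turn [ 0.001 -0.001 -0.054]
shift now-axes [-1.100e-02 -2.000e-03 -5.696e+00] after-turn axes [-1.100e-02 -2.000e-03 -5.696e+00]
```

View pics/m5.png

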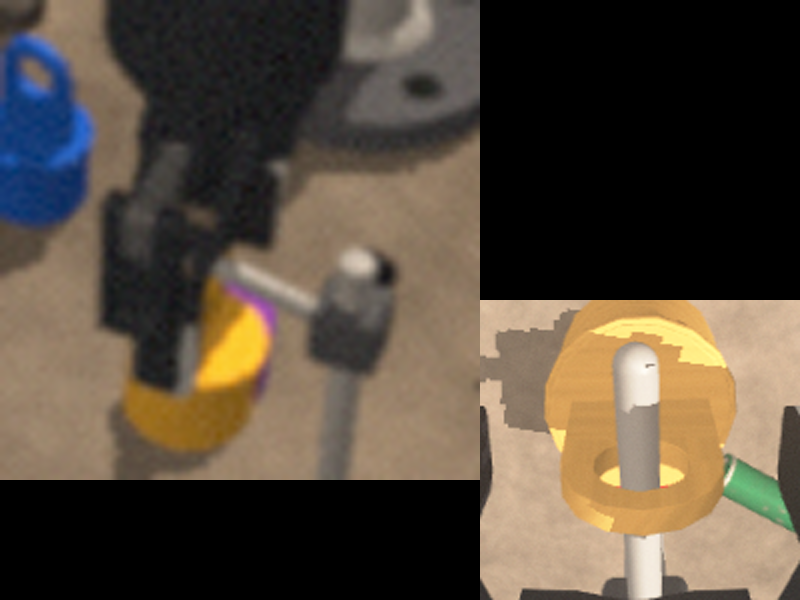

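The cap hangs on the peg with the fingers clear of it on both sides. I lift off and turn towards the handle.

jog_arm:
  moves: [0,0,-0.3,0,0,0,0.8,0,0,-0.6,0,0,0,0.8,0,0,-0.9,0,0,0,0.8,0,0,-1,0,0,0,0.8,0,0,-1,0,0,0,0.8,0,0,-0.7,0,0,0,0.8,0,0,0,0,0,0,0.8,0,0,0,0,0,0,0.8]

```text
t: 11.27
eef_pos: [0.6513, 0.0322, 0.2378]
tool_rot: [0.001, -0.081, 0.997, 0.0]
contact_force: [0.4, 0.0, -0.6]
gripper_width: 0.797
grasp_force: 0.0
```

jog_arm:
  moves: [0.5,0,0,0,0,0,0.65,1,0,0,0,0,0,0.65,1,0,0,0,0,0,0.65,1,0,0,0,0,0,0.65,1,0,0,0,0,0,0.65,1,0,0,0,0,0,0.65,1,0,0,0,0,0,0.65,1,0,0,0,0,0,0.65]

```text
t: 11.93
eef_pos: [0.5008, 0.008, 0.2352]
tool_rot: [-0.001, -0.081, 0.997, -0.0]
contact_force: [0.2, -0.2, 1.0]
gripper_width: 0.649
grasp_force: 0.0
```

jog_arm:
  moves: [0.5,0,0,0,0,1,0.65,0,0,0,0,0,1,0.65,0,0,0,0,0,1,0.65,0,0,0,0,0,1,0.65,0,0,0,0,0,1,0.65,0,0,0,0,0,1,0.65,0,0,0,0,0,1,0.65,0,0,0,0,0,1,0.65]

```text
t: 12.6
eef_pos: [0.492, 0.0065, 0.2353]
tool_rot: [-0.001, 0.199, 0.98, -0.0]
contact_force: [0.8, -0.0, 0.0]
gripper_width: 0.649
grasp_force: 0.0
```

```bash
python3 - <<'E'
from h import *
rel([.449,.0695,.16],-.435)
E
```

```text
tcp [0.492  0.0065 0.2353] t 12.6 w 0.649 F [ 0.8 -0.   0. ]
turn [-0.014 -0.02   0.493]
shift now-axes [3.2   2.065 3.769] after-turn axes [3.274 1.95  3.767]
```

jog_arm:
  moves: [0,0,0,0,0,0.49,0.65,0.4,0.25,0,0,0,0,0.65,0.8,0.5,0.5,0,0,0,0.65,0.8,0.5,0.8,0,0,0,0.65,0.8,0.4,1,0,0,0,0.65,0.45,0.3,1,0,0,0,0.65,0,0,0.45,0,0,0,0.65,0,0,0,0,0,0,0.65]

```text
t: 13.27
eef_pos: [0.4479, 0.0693, 0.1592]
tool_rot: [-0.002, 0.213, 0.977, -0.001]
contact_force: [0.3, 0.2, 0.1]
gripper_width: 0.652
grasp_force: 0.0
```

```bash
python3 - <<'E'
from h import *
rel([.4492,.0695,.043],-.435)
c=snap('wrist','w6'); s=snap('side','s6')
g=c['color'].max(2)
pt=lambda p,yaw=-.435,o=(.504,.0445):[o[0]+np.cos(yaw)*p[0]-np.sin(yaw)*p[1],o[1]+np.sin(yaw)*p[0]+np.cos(yaw)*p[1],p[2]]
P=fproj(c,[pt(p) for p in((-.072,.007,.081),(-.072,-.007,.081),(-.048,.007,.081),(-.048,-.007,.081),(-.086,.034,.015),(-.086,-.034,.015),(.048,.02,.007),(.048,-.02,.007))])
print(P.round(1).tolist())
x0,y0=P.min(0).astype(int)-15; x1,y1=P.max(0).astype(int)+15
print(x0,y0,x1,y1)
rs=lambda i,f:cv2.resize(i,None,fx=f,fy=f,interpolation=cv2.INTER_CUBIC)
w=c['color'].copy()
im=np.zeros((600,800,3),np.uint8); a=rs(w[y0:y1,x0:x1],3)[:600,:480]; im[:a.shape[0],:a.shape[1]]=a
for p in P: cv2.circle(im,tuple(int(v) for v in (p-[x0,y0]+.5)*3),2,(0,0,255),-1)
b=rs(s['color'][195:285,205:285],4); im[:b.shape[0],480:480+b.shape[1]]=b
cv2.imwrite('pics/m6.png',im)
E
```

```text
tcp [0.4479 0.0693 0.1592] t 13.27 w 0.652 F [0.3 0.2 0.1]
turn [-0.045 -0.046  0.089]
shift now-axes [-0.072  0.053  5.81 ] after-turn axes [-0.054  0.035  5.811]
[[289.5, 201.1], [269.6, 200.9], [289.0, 233.3], [269.6, 233.1], [317.3, 168.2], [241.4, 167.7], [297.4, 295.4], [259.1, 295.2]]
226 152 332 310
```

View pics/m6.png

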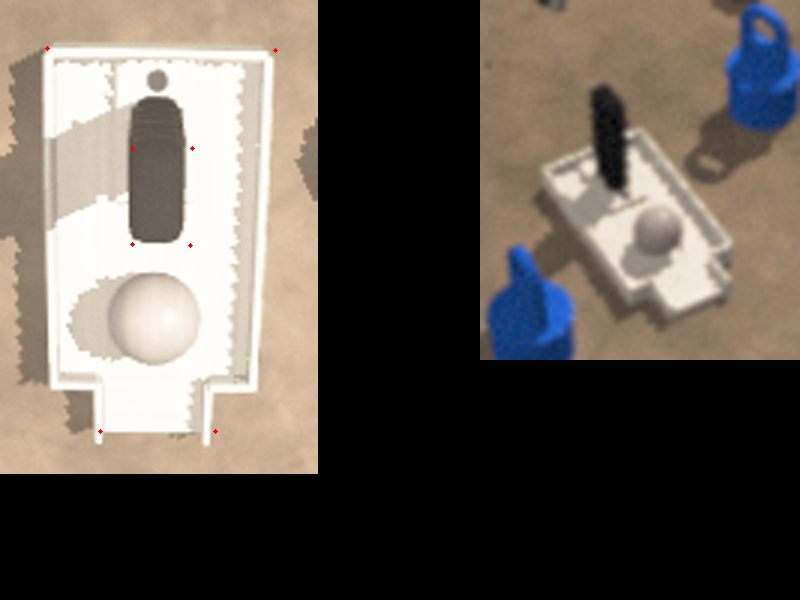

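The ball lies in its pocket at (154,318) in the crop and the handle is within 1 mm of the prediction. I go down and grip it.

jog_arm:
  moves: [-0.06,0,0.4,0,0,0.09,0.5,0,0,1,0,0,0,0.5,0,0,1,0,0,0,0.5,0,0,1,0,0,0,0.5,0,0,1,0,0,0,0.5,0,0,0.7,0,0,0,0.5,0,0,0.5,0,0,0,0.5,0,0,0.2,0,0,0,0.5]
  grip_force: 30

```text
t: 14.03
eef_pos: [0.4512, 0.0681, 0.0442]
tool_rot: [-0.0, 0.218, 0.976, -0.0]
contact_force: [0.2, -0.1, -0.6]
gripper_width: 0.497
grasp_force: 0.0
```

jog_arm:
  moves: [0,0,0,0,0,0,0.42,0,0,0,0,0,0,0.36,0,0,0,0,0,0,0.32,0,0,0,0,0,0,0.28,0,0,0,0,0,0,0.25,0,0,0,0,0,0,0.22,0,0,0,0,0,0,0.2,0,0,0,0,0,0,0.18]

```text
t: 14.7
eef_pos: [0.4511, 0.0688, 0.0453]
tool_rot: [0.0, 0.217, 0.976, 0.0]
contact_force: [0.0, -0.5, -0.9]
gripper_width: 0.178
grasp_force: 0.0
```

jog_arm:
  moves: [0,0,0,0,0,0,0.17,0,0,0,0,0,0,0.16,0,0,0,0,0,0,0.15,0,0,0,0,0,0,0.14,0,0,0,0,0,0,0.12,0,0,0,0,0,0,0.1,0,0,0,0,0,0,0.08,0,0,0,0,0,0,0.05]

```text
t: 15.37
eef_pos: [0.4509, 0.0683, 0.0451]
tool_rot: [-0.0, 0.217, 0.976, -0.0]
contact_force: [-2.2, -4.5, 5.8]
gripper_width: 0.161
grasp_force: 29.6
```

jog_arm:
  moves: [0,0,0,0,0,0,0,0,0,0,0,0,0,0,0,0,0,0,0,0,0,0,0,0,0,0,0,0,0,0,0,0,0,0,0,0,0,0,0,0,0,0,0,0,0,0,0,0,0,0,0,0,0,0,0,0]
  grip_force: 110

```text
t: 16.03
eef_pos: [0.4508, 0.0683, 0.0453]
tool_rot: [-0.0, 0.217, 0.976, -0.0]
contact_force: [-2.5, -3.7, 8.1]
gripper_width: 0.15
grasp_force: 107.3
```

jog_arm:
  moves: [0,0,-0.04,0,0,0,0,0,0,-0.08,0,0,0,0,0,0,-0.14,0,0,0,0,0,0,-0.2,0,0,0,0,0,0,-0.28,0,0,0,0,0,0,-0.35,0,0,0,0,0,0,-0.4,0,0,0,0,0,0,-0.45,0,0,0,0]

```text
t: 16.7
eef_pos: [0.451, 0.0687, 0.0848]
tool_rot: [-0.0, 0.217, 0.976, 0.0]
contact_force: [-0.1, 0.5, -3.3]
gripper_width: 0.148
grasp_force: 107.1
```

jog_arm:
  moves: [0,0,-0.45,0,0,0,0,0,0,-0.45,0,0,0,0,0,0,-0.4,0,0,0,0,0,0,-0.35,0,0,0,0,0,0,-0.28,0,0,0,0,0,0,-0.2,0,0,0,0,0,0,-0.14,0,0,0,0,0,0,-0.08,0,0,0,0]

```text
t: 17.37
eef_pos: [0.451, 0.0687, 0.1312]
tool_rot: [0.0, 0.217, 0.976, 0.0]
contact_force: [-0.1, 0.2, -4.1]
gripper_width: 0.149
grasp_force: 107.1
```

```bash
python3 - <<'E'
from h import *
print(get_obs()['grasp_force'],get_obs()['torque'].round(2))
c=snap('wrist','w7'); s=snap('side','s7'); o=get_obs(); e=o['eef_pos']; q=o['tool_rot']; yaw=-2*np.arctan2(q[1],q[2]); print('yaw',yaw)
# where handle/tray in wrist frame: compare white-edge + ball numerically against rigid prediction
T=e-[0,0,.0453]; d=np.array([np.cos(yaw),np.sin(yaw),0])
pocket=T+.06*d; lip=T+.108*d
print('pocket pred',pocket,'lip',lip)
pb=fproj(c,[pocket+[0,0,.019]])[0]; print('ball pred px',pb)
m=np.array([.5565,.3415,.162]); rel(m-.108*d+[0,0,.0453])
# ball & tray blobs: bright mask
g=c['color'].astype(int); mask=(g.min(2)>185).astype(np.uint8); n,l,st,ce=cv2.connectedComponentsWithStats(mask); 
for i in np.argsort(-st[1:,4])[:3]+1: print(st[i],ce[i].round(1))
print('lip corners pred',fproj(c,[lip+[0,0,.007]+k*.02*np.array([-d[1],d[0],0]) for k in(1,-1)]).round(1).tolist(), 'rear',fproj(c,[T-.026*d+[0,0,.015]+k*.034*np.array([-d[1],d[0],0]) for k in(1,-1)]).round(1).tolist())
E
```

```text
107.06132054328918 [ 0.02  0.09 -0.  ]
yaw -0.4376673852273525
pocket pred [0.50538631 0.04326772 0.08563919] lip [0.54886196 0.02292398 0.08563919]
ball pred px [277.51812327 328.7324515 ]
tcp [0.451  0.0687 0.1309] t 17.47 w 0.146 F [-0.1 -0.1 -2.9]
shift now-axes [ 6.405 14.589 -3.818] after-turn axes [ 6.405 14.589 -3.818]
[ 215  187  125   98 7023] [278.5 220.4]
[ 423    0   90   46 1578] [459.9  16.8]
[ 256  318   44   32 1017] [278.6 335.1]
lip corners pred [[304.3, 368.8], [250.6, 368.9]] rear [[338.9, 195.1], [216.3, 195.1]]
```

```bash
cat > fit.py <<'E'
from h import *
from scipy.optimize import least_squares
from scipy.ndimage import map_coordinates
seg=[((-86,34,15),(-86,-34,15)),((-86,34,15),(27,34,15)),((-86,-34,15),(27,-34,15)),((27,-34,15),(27,-20,15)),((27,34,15),(27,20,15)),
 ((27,-34,0),(27,-20,0)),((48,-20,0),(48,20,0)),((-86,-34,0),(27,-34,0)),((27,-34,0),(27,-34,15))]
top=seg[:5]+[((48,-20,7),(48,20,7))]
smp=lambda S:np.concatenate([np.linspace(a,b,25) for a,b in S])/1000
def dt(c):
    e=cv2.Canny(cv2.GaussianBlur(c['color'],(3,3),0),60,150); return cv2.distanceTransform(255-e,cv2.DIST_L2,5)
def fit(wt,st,T0,yaw0):
    w,s=ld(wt),ld(st); D=[dt(w),dt(s)]; X=[smp(top),smp(seg)]
    def f(p):
        Rm=R.from_euler('ZYX',[yaw0+p[5],p[4],p[3]]).as_matrix(); out=[]
        for k,c in enumerate((w,s)):
            W=X[k]@Rm.T+T0+p[:3]/1000; uv=fproj(c,W) if k==0 else proj(c,W)
            out.append(np.minimum(map_coordinates(D[k],[uv[:,1],uv[:,0]],order=1,mode='nearest'),6))
        return np.concatenate(out)
    best=min((least_squares(f,np.r_[dx,0,0,0,pi,0],loss='soft_l1',x_scale=[1,1,1,.02,.02,.02],diff_step=1e-2,bounds=([-12]*3+[-.25]*3,[12]*3+[.25]*3)) for dx in(-3,.5,3) for pi in(-.05,.01,.06,.12)),key=lambda r:r.cost)
    print(wt,'dxyz mm',best.x[:3].round(1),'roll,pitch,yaw deg',np.degrees(best.x[3:]).round(1),'mean px',np.abs(best.fun).mean().round(2)); return best
E
python3 - <<'E'
from fit import *
fit('w6','s6',np.array([.504,.0445,0]),-.435)
fit('w7','s7',np.array([.5054,.0433,.0856]),-.4377)
E
```

```text
w6 dxyz mm [-2.2 -1.1  4.4] roll,pitch,yaw deg [-1.3  1.2 -0.6] mean px 0.62
w7 dxyz mm [ 0.6 -0.8  7.3] roll,pitch,yaw deg [-6.1 -1.6  0.6] mean px 2.26
```

```bash
cat >> fit.py <<'E'
def pitchscan(wt,st,T0,yaw0,grip):
    """pitch about the grip line; T0 = level tray origin, grip = (x,z) of pivot in tray frame"""
    w,s=ld(wt),ld(st); D=[dt(w),dt(s)]; X=[smp(top),smp(seg)]; g=np.array([grip[0],0,grip[1]])
    Ry=R.from_euler('z',yaw0).as_matrix()
    res=[]
    for a in np.arange(-6,13,1.):
        for dx in(-2,-1,0,1,2):
          for dz in(-2,0,2):
            M=Ry@R.from_euler('y',a,degrees=True).as_matrix(); v=[]
            for k,c in enumerate((w,s)):
                W=(X[k]-g)@M.T+Ry@g+T0+Ry@[dx/1000,0,dz/1000]; uv=fproj(c,W) if k==0 else proj(c,W)
                v.append(np.minimum(map_coordinates(D[k],[uv[:,1],uv[:,0]],order=1,mode='nearest'),4).mean())
            res.append((sum(v),a,dx,dz,*v))
    res.sort(); print(wt,np.round(res[:6],2).tolist())
E
python3 - <<'E'
from fit import *
pitchscan('w6','s6',np.array([.503,.0435,0.002]),-.44,(-.06,.064))
pitchscan('w7','s7',np.array([.504,.0435,.0856]),-.4377,(-.06,.064))
E
```

```text
w6 [[1.21, 0.0, -1.0, 2.0, 0.43, 0.78], [1.28, 0.0, 0.0, 0.0, 0.36, 0.92], [1.3, 1.0, 1.0, 2.0, 0.4, 0.9], [1.35, -1.0, -2.0, 0.0, 0.56, 0.79], [1.38, -1.0, -1.0, 0.0, 0.52, 0.87], [1.4, -1.0, -2.0, 2.0, 0.67, 0.73]]
w7 [[3.95, -5.0, -2.0, 2.0, 2.86, 1.09], [3.96, -6.0, -2.0, 2.0, 2.9, 1.06], [3.98, -6.0, -1.0, 2.0, 2.9, 1.08], [3.99, -5.0, -1.0, 2.0, 2.87, 1.12], [4.05, -2.0, -2.0, 2.0, 2.8, 1.26], [4.06, -4.0, -1.0, 2.0, 2.85, 1.21]]
```

```bash
python3 - <<'E'
from h import *
c=ld('w7')['color'].astype(int)
for x in(225,260,297): print(x,[(y,int(c[y,x].min()),int(c[y,x].max()-c[y,x].min())) for y in range(176,400,6)])
for y in(200,250,290,340,355): print(y,[(x,int(c[y,x].min())) for x in range(200,360,6)])
E
```

```text
225 [(176, 150, 53), (182, 152, 52), (188, 191, 31), (194, 254, 1), (200, 252, 3), (206, 252, 3), (212, 252, 3), (218, 252, 3), (224, 251, 4), (230, 251, 4), (236, 190, 26), (242, 185, 28), (248, 173, 23), (254, 162, 21), (260, 149, 21), (266, 140, 20), (272, 140, 18), (278, 136, 20), (284, 57, 5), (290, 60, 5), (296, 63, 4), (302, 56, 3), (308, 55, 1), (314, 62, 2), (320, 61, 2), (326, 62, 4), (332, 59, 1), (338, 58, 3), (344, 60, 0), (350, 60, 1), (356, 58, 1), (362, 50, 1), (368, 44, 2), (374, 52, 2), (380, 58, 2), (386, 56, 1), (392, 46, 3), (398, 46, 1)]
260 [(176, 155, 54), (182, 161, 57), (188, 197, 29), (194, 254, 1), (200, 253, 2), (206, 253, 2), (212, 253, 2), (218, 253, 2), (224, 202, 26), (230, 201, 25), (236, 196, 28), (242, 197, 27), (248, 94, 17), (254, 73, 12), (260, 74, 13), (266, 64, 11), (272, 57, 10), (278, 62, 11), (284, 77, 8), (290, 78, 5), (296, 57, 6), (302, 56, 10), (308, 60, 5), (314, 67, 6), (320, 65, 6), (326, 62, 9), (332, 181, 30), (338, 169, 26), (344, 251, 4), (350, 54, 6), (356, 57, 3), (362, 54, 6), (368, 53, 5), (374, 53, 2), (380, 53, 2), (386, 49
[... 1475 characters left out ...]
14, 74), (320, 90), (326, 68), (332, 70), (338, 166), (344, 167), (350, 167), (356, 162)]
340 [(200, 59), (206, 59), (212, 57), (218, 60), (224, 59), (230, 60), (236, 62), (242, 61), (248, 68), (254, 64), (260, 158), (266, 207), (272, 223), (278, 230), (284, 230), (290, 230), (296, 250), (302, 63), (308, 62), (314, 63), (320, 65), (326, 59), (332, 58), (338, 60), (344, 59), (350, 60), (356, 59)]
355 [(200, 56), (206, 57), (212, 55), (218, 50), (224, 57), (230, 58), (236, 61), (242, 62), (248, 54), (254, 53), (260, 54), (266, 57), (272, 53), (278, 55), (284, 56), (290, 53), (296, 50), (302, 55), (308, 58), (314, 61), (320, 60), (326, 62), (332, 58), (338, 62), (344, 57), (350, 59), (356, 58)]
```

```bash
python3 - <<'E'
from h import *
a,b=ld('s6'),ld('s7'); up=np.array([.0000,.0003,.0858]); yaw=-.44;o=np.array([.503,.0435,.001])
Ry=R.from_euler('z',yaw).as_matrix(); _,Ra,ta=cam(a)
ga,gb=[cv2.cvtColor(c['color'],6) for c in(a,b)]
for nm,p in dict(lipR=(48,-20,4),lipL=(48,20,4),frR=(27,-34,8),frL=(27,34,12),midL=(-20,34,15),rearR=(-86,-34,10),rearL=(-86,34,15),midR=(-30,-34,8),hand=(-60,-5,30)).items():
    P=Ry@(np.array(p)/1000)+o; u=proj(a,P)[0]; v=proj(b,P+up)[0]
    sc=(Ra@P+ta)[2]/(Ra@(P+up)+ta)[2]; h=8
    M=np.array([[sc,0,30-sc*u[0]],[0,sc,30-sc*u[1]]]); pa=cv2.warpAffine(ga,M,(61,61))[30-h:31+h,30-h:31+h]
    N=np.array([[1,0,30-v[0]],[0,1,30-v[1]]],float); pb=cv2.warpAffine(gb,N,(61,61))[30-h-8:31+h+8,30-h-8:31+h+8]
    r=cv2.matchTemplate(pb,pa,5); _,mx,_,l=cv2.minMaxLoc(r)
    # expected flow for 3 deg lip-down about grip
    g=Ry@[-.06,0,.064]+o; Rt=Ry@R.from_euler('y',3,degrees=True).as_matrix()@Ry.T
    print(nm,'at',v,'resid px',np.array(l)-8,'score',round(mx,2),'| +3deg gives',(proj(b,Rt@(P-g)+g+up)[0]-v).round(1))
E
```

```text
lipR at [250.8 247.8] resid px [0 0] score 0.95 | +3deg gives [-0.6  0.8]
lipL at [266.8 240.9] resid px [0 0] score 0.89 | +3deg gives [-0.8  0.9]
frR at [240.5 242.8] resid px [0 0] score 0.86 | +3deg gives [-0.6  0.6]
frL at [267.4 230.3] resid px [0 0] score 0.82 | +3deg gives [-0.7  0.6]
midL at [256.9 216.8] resid px [-1 -1] score 0.92 | +3deg gives [-0.6  0. ]
rearR at [217.3 211.8] resid px [0 0] score 0.93 | +3deg gives [-0.6 -1.1]
rearL at [243.1 200.3] resid px [1 1] score 0.9 | +3deg gives [-0.6 -1. ]
midR at [228.4 227. ] resid px [2 1] score 0.94 | +3deg gives [-0.5 -0.3]
hand at [233.2 207.6] resid px [0 1] score 0.9 | +3deg gives [-0.4 -0.4]
```

Tracking the tray corners between the two side pictures shows the lifted tray is level to within about 2 degrees. I raise it further, then carry it over.

jog_arm:
  moves: [0,0,-0.1,0,0,0,0,0,0,-0.3,0,0,0,0,0,0,-0.5,0,0,0,0,0,0,-0.6,0,0,0,0,0,0,-0.6,0,0,0,0,0,0.05,-0.6,0,0,0,0,0.03,0.1,-0.6,0,0,0,0,0.06,0.15,-0.5,0,0,0,0]

```text
t: 18.13
eef_pos: [0.4522, 0.0747, 0.2085]
tool_rot: [0.0, 0.218, 0.976, 0.0]
contact_force: [-1.3, 0.4, -3.8]
gripper_width: 0.145
grasp_force: 107.1
```

jog_arm:
  moves: [0.09,0.2,-0.3,0,0,0,0,0.11,0.25,-0.1,0,0,0,0,0.13,0.3,0,0,0,0,0,0.15,0.35,0,0,0,0,0,0.17,0.4,0,0,0,0,0,0.2,0.45,0,0,0,0,0,0.22,0.5,0,0,0,0,0,0.22,0.5,0,0,0,0,0]

```text
t: 18.8
eef_pos: [0.4534, 0.1406, 0.2146]
tool_rot: [-0.0, 0.217, 0.976, -0.0]
contact_force: [0.5, 0.5, -3.5]
gripper_width: 0.148
grasp_force: 107.1
```

jog_arm:
  moves: [0.22,0.5,0,0,0,0,0,0.22,0.5,0,0,0,0,0,0.22,0.5,0,0,0,0,0,0.22,0.5,0,0,0,0,0,0.22,0.5,0,0,0,0,0,0.22,0.5,0,0,0,0,0,0.22,0.5,0,0,0,0,0,0.22,0.5,0,0,0,0,0]

```text
t: 19.47
eef_pos: [0.4556, 0.2277, 0.2149]
tool_rot: [0.0, 0.217, 0.976, 0.0]
contact_force: [-0.1, 0.2, -3.1]
gripper_width: 0.148
grasp_force: 107.1
```

jog_arm:
  moves: [0.22,0.5,0,0,0,0,0,0.22,0.5,0,0,0,0,0,0.22,0.5,0,0,0,0,0,0.22,0.5,0,0,0,0,0,0.22,0.5,0,0,0,0,0,0.2,0.45,0,0,0,0,0,0.18,0.4,0,0,0,0,0,0.15,0.35,0,0,0,0,0]

```text
t: 20.13
eef_pos: [0.4574, 0.3086, 0.2148]
tool_rot: [-0.0, 0.217, 0.976, 0.0]
contact_force: [-1.1, 0.1, -2.5]
gripper_width: 0.15
grasp_force: 107.1
```

```bash
python3 - <<'E'
from h import *
o=get_obs(); q=o['tool_rot']; yaw=-2*np.arctan2(q[1],q[2]); d=np.array([np.cos(yaw),np.sin(yaw),0])
m=np.array([.5565,.3415,.162]); rel(m-.1058*d+[0,0,.0453],-.4377); print(yaw,o['grasp_force'])
E
```

```text
tcp [0.4574 0.3086 0.2148] t 20.13 w 0.15 F [-1.1  0.1 -2.5]
turn [ 0.    -0.001  0.006]
shift now-axes [1.497 3.589 0.377] after-turn axes [1.499 3.589 0.377]
-0.4372471259692945 107.10787653923035
```

jog_arm:
  moves: [0.15,0.35,0,0,0,0,0,0.15,0.35,0,0,0,0,0,0.15,0.35,0,0,0,0,0,0.15,0.35,0,0,0,0,0,0.15,0.35,0,0,0,0,0,0.15,0.35,0,0,0,0,0,0.12,0.3,0,0,0,0,0,0.11,0.25,0,0,0,0,0]

```text
t: 20.8
eef_pos: [0.4594, 0.3659, 0.2149]
tool_rot: [-0.0, 0.217, 0.976, 0.0]
contact_force: [0.2, -0.4, -3.6]
gripper_width: 0.146
grasp_force: 107.1
```

jog_arm:
  moves: [0.09,0.22,0.03,0,0,0,0,0.08,0.2,0.06,0,0,0,0,0.07,0.17,0.08,0,0,0,0,0.06,0.14,0.08,0,0,0,0,0.05,0.1,0.05,0,0,0,0,0.02,0.06,0.03,0,0,0,0,0,0.03,0,0,0,0,0,0,0,0,0,0,0,0]

```text
t: 21.47
eef_pos: [0.4606, 0.3848, 0.2082]
tool_rot: [-0.0, 0.217, 0.976, -0.0]
contact_force: [-0.3, 0.1, -2.8]
gripper_width: 0.149
grasp_force: 107.1
```

```bash
python3 - <<'E'
from h import *
o=get_obs(); q=o['tool_rot']; yaw=-2*np.arctan2(q[1],q[2]); d=np.array([np.cos(yaw),np.sin(yaw),0])
m=np.array([.5565,.3415,.162]); rel(m-.1058*d+[0,0,.0453],-.4377)
# track side-view patches from s6 (level, on table) into now
a=ld('s6'); b=snap('side','s8'); snap('top','t8')
Ry=R.from_euler('z',-.44).as_matrix(); o0=np.array([.503,.0435,.001]); up=o['eef_pos']-[.451,.0685,.0453]; up[2]+=-.0; _,Ra,ta=cam(a)
for nm,p in dict(lipR=(48,-20,4),lipL=(48,20,4),frR=(27,-34,8),frL=(27,34,12),ball=(0,0,19),rearR=(-86,-34,10),midR=(-30,-34,8)).items():
    P=Ry@(np.array(p)/1000)+o0; u=proj(a,P)[0]; v=proj(b,P+up)[0]; sc=(Ra@P+ta)[2]/(Ra@(P+up)+ta)[2]; h=9
    ca,cb=a['color'],b['color']
    pa=cv2.warpAffine(ca,np.array([[sc,0,30-sc*u[0]],[0,sc,30-sc*u[1]]]),(61,61))[30-h:31+h,30-h:31+h]
    pb=cv2.warpAffine(cb,np.array([[1,0,30-v[0]],[0,1,30-v[1]]],float),(61,61))[30-h-9:31+h+9,30-h-9:31+h+9]
    _,mx,_,l=cv2.minMaxLoc(cv2.matchTemplate(pb,pa,5)); print(nm,'at',v,'resid',np.array(l)-9,round(mx,2))
E
```

```text
tcp [0.4606 0.3848 0.2082] t 21.47 w 0.149 F [-0.3  0.1 -2.8]
turn [-0.002  0.    -0.002]
shift now-axes [0.03  0.073 0.047] after-turn axes [0.03  0.073 0.047]
lipR at [328.4 149.6] resid [0 1] 0.88
lipL at [341.5 144.8] resid [0 0] 0.91
frR at [319.  145.6] resid [0 0] 0.71
frL at [341.2 136.4] resid [-1  1] 0.84
ball at [324.2 132.7] resid [-1  2] 0.77
rearR at [294.1 123.3] resid [1 0] 0.67
midR at [306.  134.4] resid [2 1] 0.75
```

jog_arm:
  moves: [0,0,0,0,0,0,0,0,0,0,0,0,0,0,0,0,0,0,0,0,0,0,0,0,0,0,0,0,0,0,0,0,0,0,0,0,0,0,0,0,0,0,0,0,0,0,0,0,0,0,0,0,0,0,0,0]

```text
t: 22.23
eef_pos: [0.4605, 0.3849, 0.2083]
tool_rot: [-0.0, 0.217, 0.976, 0.0]
contact_force: [-0.2, 0.1, -3.8]
gripper_width: 0.154
grasp_force: 107.1
```

```bash
python3 - <<'E'
from h import *
s=snap('side','s9'); c=s['color']; h=cv2.cvtColor(c,cv2.COLOR_BGR2HSV); m=cv2.inRange(h,(15,180,120),(28,255,255)); m[:, 380:]=0
n,l,st,ce=cv2.connectedComponentsWithStats(m); i=1+np.argmax(st[1:,4]); print('cap blob',st[i],ce[i].round(1),'pred eye/base',proj(s,[[.6508,.0323,.169],[.6508,.0323,.12]]).tolist())
# ball: circle vs pred
o=get_obs(); 
g=cv2.resize(c[105:165,295:355],None,fx=6,fy=6,interpolation=cv2.INTER_CUBIC); gg=cv2.medianBlur(cv2.cvtColor(g,6),5)
C=cv2.HoughCircles(gg,cv2.HOUGH_GRADIENT,1.5,40,param1=80,param2=20,minRadius=30,maxRadius=55)
print(None if C is None else [(295+x/6-.4,105+y/6-.4,r/6) for x,y,r in C[0][:4]], 'pred r',486*.015/1.0)
E
```

```text
cap blob [ 352   60   28   79 1377] [366.1  98.7] pred eye/base [[303.7, 235.9], [302.5, 252.5]]
[(np.float32(332.725), np.float32(140.975), np.float32(7.0499997)), (np.float32(308.225), np.float32(123.475), np.float32(5.9500003)), (np.float32(317.475), np.float32(134.975), np.float32(5.4)), (np.float32(320.725), np.float32(124.725), np.float32(5.6749997))] pred r 7.29
```

```bash
python3 - <<'E'
from h import *
s=ld('s9'); h=cv2.cvtColor(s['color'],cv2.COLOR_BGR2HSV); m=cv2.inRange(h,(10,150,80),(30,255,255)); m[:200]=0; m[290:]=0; m[:,:270]=0;m[:,360:]=0
n,l,st,ce=cv2.connectedComponentsWithStats(m); i=1+np.argmax(st[1:,4]); print('cap blob',st[i],ce[i].round(1))
for x in(-.045,-.03,-.016):
    u=np.array([.986,.164,0]); t=np.array([.6206,.0293,0])+(x+.08)*u; z=.166+(-.012-x)*.25-.006; print(x,proj(s,[t+[0,0,z+.017],t+[0,0,z-.066]]).tolist())
print(get_obs()['joint_vel'].round(3))
E
```

```text
cap blob [290 227  25  38 577] [301.7 249.2]
-0.045 [[306.7, 230.2], [304.6, 258.3]]
-0.03 [[313.6, 233.8], [311.1, 261.7]]
-0.016 [[320.2, 237.2], [317.3, 265.0]]
[ 0.     0.     0.    -0.    -0.    -0.001  0.001]
```

The cap is hanging on the peg at about stand x = -50 mm, and the arm is still. Handing in.

```bash
python3 -c "
from station import *
print(hand_in())"
```

```text
the job is handed in; nothing more can be done
None
```

I handed the job in with the cap hanging on the peg and the tray held still and level to about 2 degrees, its lip about 2 cm above the pipe mouth; the script gave no verdict, and the final image check on the ball was inconclusive, though the weight on the wrist fits it still being in its pocket.

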